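# Empty the soap-carton dispenser into the housekeeping tote

### The job

First pull the sprung black knob of the soap-carton dispenser out to its stop so that the last carton slides down into the catch tray, and let the knob spring fully home. Then move both cartons from the catch tray into the grey tote: lower each to the tote's floor before letting go, so that they lie flat there, not on top of each other. Keep the lotion bottle in the tote standing and leave the other things on the table where they are.

Things in the scene. Friction and masses are not known exactly. Their poses are not given: they have to be found in the camera images.
- dispenser: White dispenser fixed on the table, base 250 (x) x 240 (y) mm, 285 mm high; origin: centre of its underside, its front faces its -x. A metal floor slopes at 35 degrees, low at the front. On its upper part stand, on the -y side, a chute 54 mm wide (middle y=-52), covered up to 58 mm over the slope, and on the +y side (y=20 to 120) a closed box rising 90 mm along the slope's normal.
- tray (a point): Middle of the low edge of the sloping floor, x axis up the slope, z the slope's normal (35 degrees off vertical, leaning to the front). The open catch tray is the first 142 mm from here along x (175 mm on the +y side), 234 mm wide, with a front lip 22 mm high at x=0 and side lips 10 mm high.
- gate (a joint): Travel of the sprung gate and its black knob along the slope's normal: 0 = home (gate shut), 0.040 m = at the stop. The spring pulls it home with 3 N at home, 7 N at the stop. When it is fully out the carton behind it slides down into the tray by itself.
- gate_knob (a point): Centre of the black knob, a cylinder 32 mm across and 30 mm long on a 10 mm rod rising from the bridge over the chute. z = axis of the knob, along the slope's normal: pull this way; x up the slope. 34 mm of free rod under the knob; the closed box stands 72 mm from its axis on the +y side.
- carton_low: Closed cardboard soap carton, 100 (x) x 50 (y) x 30 (z) mm, 90 g, with a paper band; origin at the centre of its underside, z out of its top. It lies on the sloping floor of the catch tray in the +y half, long side along the slope, against the front lip.
- carton_held: Same kind of carton, 100 x 50 x 30 mm, origin at the centre of its underside. At the start it lies on the slope in the chute under the clear cover, held back by the gate.
- carton_low_mid (a point): Centre of the body of the first carton (15 mm above its underside), axes as the carton's.
- carton_held_mid (a point): Centre of the body of the second carton (15 mm above its underside), axes as the carton's.
- tote: Grey plastic open tote standing loose on the table, 1.4 kg, outside 270 (x) x 250 (y) x 56 (z) mm, walls and floor 5 mm thick. Origin: centre of its underside.
- lotion: White lotion bottle, 52 mm across, 130 mm high, standing in the tote near its +x wall; origin at the centre of its underside.
- dish: Bystander: bowl-shaped white ceramic key dish, 84 mm across, 18 mm high, on the table near the robot; origin at the centre of its underside.
- carafe: Bystander: stoppered glass water bottle, 72 mm across, 200 mm high, behind the gap between dispenser and tote; origin at the centre of its underside.
- mug: Bystander: white mug, 80 mm across, 90 mm high, at the front to one side; origin at the centre of its underside.
- remote: Bystander: black remote control, 45 x 170 x 20 mm, lying at the front on the other side; origin at the centre of its underside.
Things that resemble listed ones, but are neither listed nor needed, are in the scene too. What is shaped like the carton_low but orange or purple is not meant.

How it is judged:
By the outcome, as a careful person would: the job done as asked, in the order asked, and still so for the second after the job is handed in, with the robot touching nothing.
It also fails if it takes over 72 s, if anything falls off the work surface, if the arm or the gripper's body presses on something with over 40 N, if the wrist force passes 120 N, or if a joint passes its speed limit or range.

### The arm

A 6-joint arm with a two-finger parallel gripper is mounted at the origin on the work surface. World frame = base frame: x ahead of the robot, y to its left, z up, the work surface at z = 0. Lengths are in mm, angles in rad, forces in N, time in s.
With the tool pointing down it reaches from about 400 to 925 mm from the base axis. Payload 12.5 kg.
Tool frame: the origin (TCP) lies midway between the tips of the shut fingers; the grasp point (between the pads) lies 19 mm behind it; z points along the fingers, y is the line along which they close (so a half turn about z gives the same grasp; the last joint's range is limited). The gripper opens to 95 mm and grips with 3 to 60 N. Pads are 20 mm wide; open, the fingers measure 119 mm over their backs; the gripper's body (75 mm by 180 mm) begins 59 mm behind the grasp point.
Start: joints at [-1.433, 0.491, 1.559, -0, 1.092, -0.106], TCP at [150.892, -606.53, 214.661] pointing down, gripper open.
Joint ranges: [-3.1, 3.1], [-0.84, 2.19], [0.05, 2.79], [-1.13, 4.28], [0.06, 2.93], [-2.69, 2.69]. Speed limits (rad/s): [2.22, 2.22, 2.79, 3.14, 3.14, 3.14].

### API

Orientations are given as a 3x3 rotation matrix whose columns are the frame's x, y, z axes.
In Python, from cell import * gives the robot as it stands.
- The arm moves only by the shell command python3 -m creep 'ROWS' [FORCE]. ROWS is JSON, a list that holds one entry, the list of rows, each a list of 7 numbers: the turn, a rotation vector about the tool's x, y, z in degrees, then the shift along the tool's x, y, z in m, then the closure, from -1 (fully open) to 1 (shut). In form: [[[wx, wy, wz, tx, ty, tz, claw], ...]]. A call has exactly 8 rows; each row is the pose to reach, as a shift and turn from the pose commanded when the call began, along the tool's axes at that moment; what a row does not reach only later rows make up. A row lasts 1/8 s, in which the tool goes at most 62.5 mm and 10.7 degrees, less where a joint would pass 70% of its speed; a pose out of reach is approached as far as the arm can. A call with a gripper value outside its range is refused whole. The fingers move at their own pace and stop on an object; FORCE is the grip in N (left out, the last holds). Time passes only in rows, so rows that repeat a pose let the fingers close, or fill a call up. It gives the time, the measured TCP pose, the force, the opening and the grip force at its end, in the units of the state.
- observe(): the state, without advancing time (a new reading comes with each control period).
- capture(name): name is "scene" or "top" or "wrist"; returns (picture, depth): 400x640x3 uint8, blue, green, red; 400x640 float32, mm along the optical axis (not along the pixel's ray), 0 where there is no reading.
- camera_info(name): a dict with "vertical_fov" (degrees; the focal length in pixels is half the picture's height over the tangent of half this angle, whatever the lens; pixels are square), "cx", "cy" (the principal point, pixels), "camera_from_world" (4x4, takes a point from world to camera coordinates). Camera axes: x right, y down, z forward; pixel columns grow to the right and rows downward; lengths in mm; the calibration is good to about 2 mm. A picture is of the moment at which its call begins: read the wrist's pose just before it. camera_info takes no time and is no camera call; for the wrist camera it gives the pose at the moment of the call.
- job_done(): hands the job in; it is judged then, once.
The state is a dict: "t": time; "qpos": joint angles; "dq": joint speeds; "tau": joint torques, N m; "tcp_pos": TCP position; "ee_rot": TCP orientation; "contact_force": force on the tool from outside, world axes, zero at the start; "torque": the same for the moment, N m; "finger_gap": opening from 0.0 (shut) to 1.0 (fully open); "gripper_force": force on a finger pad.
Only numpy, scipy, OpenCV 4.12 (cv2) and the standard library are available. Lean on these libraries where they do the work, as an engineer would, in place of code of your own. Each camera call takes 0.05 s, during which the arm holds its last target. There are 200 camera calls.

## Working session

There is one attempt and no reset: what is moved stays moved. The work goes in short steps, Python scripts to look and compute and a shell command to move; the robot and the scene stay as the last step left them, time stands still between calls to the robot, and variables do not carry over. Pictures are saved under pics/ and viewed, at most 10 in all, crops included, and the job is handed in when it is done.

```bash
mkdir -p pics; cat > h.py <<'E'
from cell import *
import numpy as np, cv2
def grab(n):
    ci=camera_info(n); im,d=capture(n)
    np.savez('last_%s.npz'%n,im=im,d=d,M=ci['camera_from_world'],f=200/np.tan(np.radians(ci['vertical_fov'])/2),c=[ci['cx'],ci['cy']])
    return im,d
def load(n): return np.load('last_%s.npz'%n)
def cloud(n):
    L=load(n);d=L['d'];v,u=np.mgrid[:400,:640]
    P=np.stack([(u-L['c'][0])/L['f']*d,(v-L['c'][1])/L['f']*d,d],-1)
    M=np.linalg.inv(L['M']);W=P@M[:3,:3].T+M[:3,3];W[d==0]=np.nan
    return W
def proj(n,p):
    L=load(n);q=L['M'][:3,:3]@np.array(p)+L['M'][:3,3]
    return q[:2]/q[2]*L['f']+L['c']
E
python3 - <<'E'
from h import *
for n in('scene','top'):
    im,d=grab(n); cv2.imwrite(f'pics/{n}0.png',im)
    L=load(n);print(n,L['f'],L['c'],np.linalg.inv(L['M']).round(3).tolist())
print(observe())
E
```

```text
scene 380.27854068533 [324.07465946 197.14412221] [[-0.833, 0.317, -0.453, 996.251], [0.553, 0.458, -0.697, 813.068], [-0.013, -0.831, -0.556, 753.636], [0.0, 0.0, 0.0, 1.0]]
top 428.8341773004718 [318.00041052 204.00271598] [[0.007, -0.992, 0.123, 380.34], [-1.0, -0.007, -0.002, 76.783], [0.003, -0.123, -0.992, 1388.234], [0.0, 0.0, 0.0, 1.0]]
{'t': 0.1, 'qpos': array([-1.43258805e+00,  4.91505433e-01,  1.55936565e+00, -8.52672402e-06,
        1.09169292e+00, -1.05592321e-01]), 'dq': array([-4.40002211e-04, -1.05473436e-03, -1.23410895e-03, -1.06416377e-03,
        1.25616293e-03, -2.70347792e-05]), 'tau': array([ 3.25468405e-03, -6.13626194e+01, -2.58605933e+01,  6.94508641e-02,
        4.70871711e-02, -4.49186518e-05]), 'tcp_pos': array([ 150.86712272, -606.31025394,  214.1242305 ]), 'ee_rot': array([[ 9.70426606e-01,  2.41396317e-01, -1.41316132e-04],
       [ 2.41396340e-01, -9.70426135e-01,  9.61044950e-04],
       [ 9.48558442e-05, -9.66736787e-04, -9.99999528e-01]]), 'contact_force': array([ 0.7614748 ,  0.10349447, -0.37669534]), 'torque': array([-0.04460689,  0.00125658,  0.03124273]), 'gripper_force': 0.0, 'finger_gap': 1.0059252513694248}
```

View pics/scene0.png

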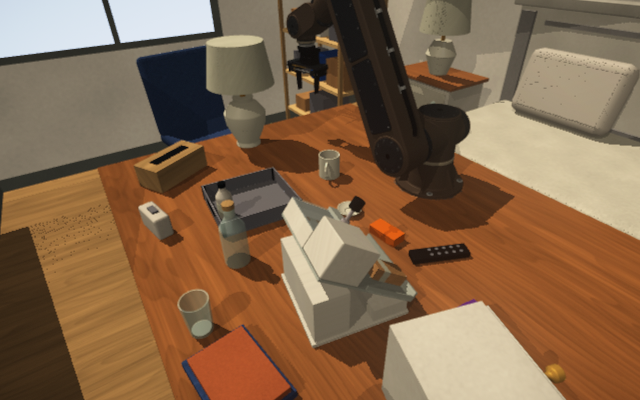

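View pics/top0.png

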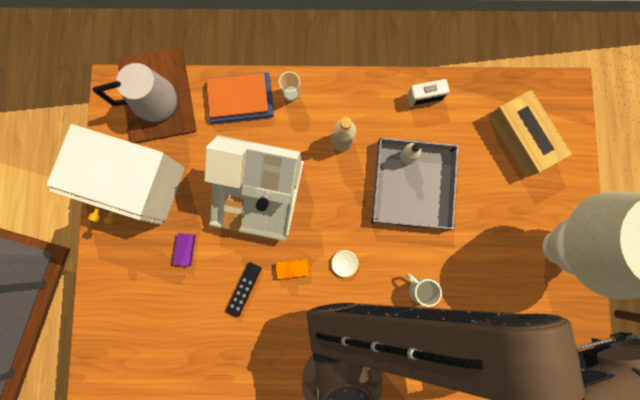

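The scene view shows the dispenser at (340,270), the tote at (250,200) with the lotion bottle, and the carafe at (235,235). In the top view they are: dispenser (255,190), knob (262,204), tray carton at about (232,215), held carton at (275,165), tote (415,185). The orange (292,270) and purple (183,250) boxes are decoys. I'll measure now and confirm with a crop.

```bash
python3 - <<'E'
from h import *
W=cloud('top');im=load('top')['im']
def p(u,v): return W[v-1:v+2,u-1:u+2].reshape(-1,3)
for n,(u,v) in dict(knob=(262,204),box=(230,160),box2=(232,172),slopetray=(275,218),carton=(232,215),c2=(225,210),c3=(240,217),held=(272,165),floor_up=(262,190),totefloor=(415,190),totewall1=(376,190),totewall2=(456,190),toteN=(415,143),toteS=(415,228),table=(330,210),cara=(344,125),lot=(412,150)).items():
    print(n,np.nanmedian(p(u,v),0).round(0), im[v,u])
c=cv2.resize(im[130:245,195:310],None,fx=5.2,fy=5.2,interpolation=cv2.INTER_CUBIC)
S=load('scene')['im'];c2=cv2.resize(S[190:345,275:420],None,fx=3.8,fy=3.8,interpolation=cv2.INTER_CUBIC)
cv2.imwrite('pics/crop.png',cv2.hconcat([cv2.resize(c,(400,400)),cv2.resize(c2,(400,400))]))
E
```

```text
knob [521. 225. 249.] [28 29 29]
box [636. 310. 269.] [165 207 225]
box2 [607. 307. 250.] [170 208 226]
slopetray [499. 205.  81.] [130 159 167]
carton [505. 333. 104.] [ 59 122 178]
c2 [519. 352. 110.] [131 177 199]
c3 [499. 309. 100.] [ 38  72 102]
held [631. 202. 231.] [114 142 155]
floor_up [567. 233. 192.] [156 191 200]
totefloor [ 601. -242.    4.] [143 157 174]
totewall1 [ 593. -109.   55.] [127 141 156]
totewall2 [ 600. -377.    2.] [ 63 123 197]
toteN [ 746. -232.   59.] [64 73 81]
toteS [ 477. -238.    3.] [22 59 99]
table [533.  35.   1.] [ 49 138 230]
cara [756.   2. 199.] [ 93 180 237]
lot [ 706. -210.  115.] [61 74 83]
```

View pics/crop.png

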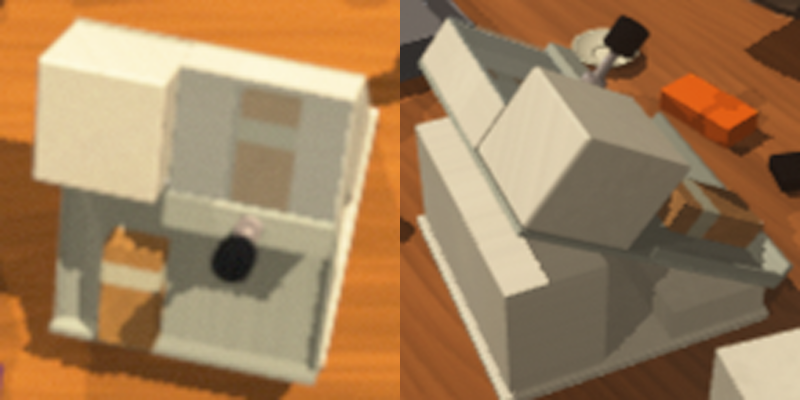

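The crop shows two brown cartons with a pale band. The one lying open in the tray, crop (130,300) / top (232,215), is carton_low. The one under the clear cover, crop (265,150) / top (275,165), is carton_held. The knob sits at crop (235,255). Next I'll fit the geometry.

```bash
cat > fit.py <<'E'
from h import *
from scipy.optimize import least_squares
def plane(P):
    P=P[~np.isnan(P).any(1)]
    for _ in range(6):
        c=np.median(P,0) if _==0 else P.mean(0);n=np.linalg.svd(P-c,full_matrices=False)[2][2];n*=np.sign(n[2]);r=(P-c)@n
        P=P[abs(r)<max(2.,1.5*r.std())] if _<5 else P
    return n,P.mean(0),len(P),r.std()
E
python3 - <<'E'
from fit import *
out={}
for nm in('top','scene'):
    W=cloud(nm);im=load(nm)['im'].astype(int)
    X,Y,Z=W[...,0],W[...,1],W[...,2]
    # knob: dark near
    k=(im.max(-1)<70)&(abs(X-525)<60)&(abs(Y-225)<60)&(Z>200)
    out[nm]=W[k]; print(nm,'knob',k.sum(),np.median(W[k],0).round(1),W[k].min(0).round(0),W[k].max(0).round(0))
T=cloud('top')
for name,(a,b,c,d) in dict(floor=(262,282,212,226),box=(212,238,146,180),cover=(252,290,150,180)).items():
    n,c0,N,s=plane(T[c:d,a:b].reshape(-1,3));print(name,n.round(3),c0.round(1),N,s.round(2),'tilt',np.degrees(np.arccos(n[2])).round(1),'yaw',np.degrees(np.arctan2(-n[1],-n[0])).round(1))
# tote rim
for nm in('top','scene'):
    W=cloud(nm);X,Y,Z=W[...,0],W[...,1],W[...,2]
    m=(Z>48)&(Z<64)&(X>440)&(X<780)&(Y<-70)&(Y>-420)
    P=W[m][:,:2].astype(np.float32);print(nm,len(P),cv2.minAreaRect(P),np.percentile(P,[1,99],axis=0).round(0).tolist(),np.median(Z[m]))
    m=(Z>70)&(Z<145)&(X>600)&(X<780)&(Y<-120)&(Y>-300);print('lotion',W[m].min(0).round(0),W[m].max(0).round(0))
# carton & dispenser body by colour
W=T;im=load('top')['im'];h=cv2.cvtColor(im,cv2.COLOR_BGR2HSV)
m=np.zeros(im.shape[:2],bool);m[193:235,218:250]=1
X,Y,Z=W[...,0],W[...,1],W[...,2]
np.save('knob.npy',np.concatenate([out['top'],out['scene']]))
E
```

```text
top knob 130 [520.6 225.2 244.1] [505. 210. 222.] [540. 242. 255.]
scene knob 162 [530.4 238.5 239.6] [508. 218. 220.] [543. 248. 252.]
floor [-0.588  0.118  0.8  ] [497.2 216.   78.4] 170 1.01 tilt 36.9 yaw -11.3
box [-0.556  0.129  0.821] [624.7 326.8 260.7] 532 1.05 tilt 34.8 yaw -13.1
cover [-0.558  0.114  0.822] [627.7 208.7 230.1] 671 1.08 tilt 34.7 yaw -11.6
top 714 ((615.38916015625, -234.58045959472656), (253.611328125, 274.7520751953125), 85.33646392822266) [[473.0, -368.0], [757.0, -101.0]] 55.31343376055872
lotion [ 685. -245.   70.] [ 732. -194.  141.]
scene 469 ((617.1177978515625, -229.31790161132812), (256.94952392578125, 273.5506896972656), 85.21202850341797) [[476.0, -363.0], [759.0, -98.0]] 53.20002848633169
lotion [ 688. -226.   72.] [ 737. -186.  136.]
```

```bash
cat >> fit.py <<'E'
psi=np.radians(-12.2);t=np.radians(35)
ex=np.array([np.cos(t)*np.cos(psi),np.cos(t)*np.sin(psi),np.sin(t)])
ez=np.array([-np.sin(t)*np.cos(psi),-np.sin(t)*np.sin(psi),np.cos(t)]);ey=np.cross(ez,ex)
R=np.stack([ex,ey,ez],1)  # slope frame
O=np.array([497.2,216,78.4])
E
python3 - <<'E'
from fit import *
K=np.load('knob.npy');K=(K-O)@R
def res(q):
    d=K-q;r=np.hypot(d[:,0],d[:,1])-16;z=abs(d[:,2])-15
    return np.where((r>0)&(z>0),np.hypot(r,z),np.maximum(r,z))
f=least_squares(res,np.median(K,0)-[0,0,10],loss='soft_l1',f_scale=2.);kc=f.x
print('knob slope',kc.round(1),'world',(O+R@kc).round(1),'rms',np.sqrt((f.fun**2).mean()).round(2))
for nm in('top','scene'):
    W=cloud(nm);S=(W-O)@R
    m=(S[...,2]>20)&(S[...,2]<38)&(S[...,0]<90)&(S[...,0]>-80)&(S[...,1]>20)&(S[...,1]<200)
    im=load(nm)['im'];hs=cv2.cvtColor(im,cv2.COLOR_BGR2HSV)
    P=S[m];print(nm,len(P),'z',np.median(P[:,2]).round(1),np.percentile(P,[1,5,95,99],axis=0).round(1).tolist(),cv2.minAreaRect(P[:,:2].astype(np.float32)))
    fl=(abs(S[...,2])<6)&(abs(S[...,0])<120)&(abs(S[...,1])<250);print(' floor z',np.median(S[fl][:,2]),np.percentile(S[fl],[1,99],axis=0).round(0).tolist())
    b=(S[...,2]>80)&(S[...,2]<96)&(S[...,1]>20)&(S[...,1]<220)&(S[...,0]>60)&(S[...,0]<250);print(' box',np.percentile(S[b],[1,99],axis=0).round(0).tolist())
    L=(S[...,2]>10)&(S[...,2]<26)&(S[...,0]<-20)&(S[...,0]>-90)&(S[...,1]>-80)&(S[...,1]<30);print(' lip',len(S[L]),np.median(S[L],0).round(0))
E
```

```text
knob slope [106.4  17.9 113.2] world [522.7 228.8 232.1] rms 1.47
top 597 z 30.5 [[-57.6, 31.4, 20.5], [-54.0, 72.5, 21.8], [48.0, 141.2, 34.5], [49.7, 173.7, 36.2]] ((-3.312755584716797, 103.73265075683594), (109.63333892822266, 161.13595581054688), 1.1693278551101685)
 floor z 0.7510597877967684 [[-114.0, -225.0, -5.0], [77.0, 183.0, 6.0]]
 box [[126.0, 88.0, 81.0], [229.0, 186.0, 95.0]]
 lip 108 [-50. -12.  19.]
scene 484 z 30.0 [[-56.9, 31.8, 20.2], [-52.9, 66.1, 20.9], [48.1, 166.8, 31.4], [50.0, 187.2, 31.9]] ((-3.4060401916503906, 107.8962631225586), (109.69866180419922, 169.76748657226562), 1.723809003829956)
 floor z 1.0728772862496596 [[-111.0, -208.0, -5.0], [114.0, 193.0, 6.0]]
 box [[109.0, 23.0, 80.0], [230.0, 193.0, 92.0]]
 lip 103 [-50.  -9.  17.]
```

```bash
cat >> fit.py <<'E'
from scipy.spatial.transform import Rotation as Ro
def rel(p,Rt,show=True,st=None):
    s=st or observe();Rn=s['ee_rot'];w=Ro.from_matrix(Rn.T@Rt).as_rotvec(degrees=True);d=Rn.T@(np.array(p)-s['tcp_pos'])
    print('rot',w.round(1),'shift m',(d/1000).round(4),'t',round(s['t'],2))
def tool(yaw,tilt=0):  # tool x along yaw (rad), leaning by tilt (rad)
    c,s=np.cos(yaw),np.sin(yaw);X=np.array([np.cos(tilt)*c,np.cos(tilt)*s,np.sin(tilt)]);N=np.array([-np.sin(tilt)*c,-np.sin(tilt)*s,np.cos(tilt)])
    return np.stack([X,-np.cross(N,X),-N],1)
RS=tool(psi,t)
kn=np.array([522.7,228.8,232.1])
E
python3 - <<'E'
from fit import *
rel([560,-250,380],tool(0))
s=dict(tcp_pos=np.array([560,-250,380]),ee_rot=tool(0),t=0);rel(kn+100*ez,RS,st=s)
E
```

```text
rot [-0.1  0.  14. ] shift m [ 0.4831 -0.2472 -0.1656] t 0.1
rot [-3.7 34.9 11.8] shift m [-0.0934 -0.4909  0.066 ] t 0
```

```bash
python3 -m creep '[[[0,0,2,0.06,-0.03,-0.05,-1],[0,0,4,0.12,-0.06,-0.1,-1],[0,0,6,0.18,-0.09,-0.13,-1],[0,0,8,0.24,-0.12,-0.166,-1],[0,0,10,0.3,-0.15,-0.166,-1],[0,0,12,0.36,-0.185,-0.166,-1],[0,0,14,0.42,-0.215,-0.166,-1],[0,0,14,0.483,-0.247,-0.166,-1]]]' 30; python3 -c "
from fit import *
rel(kn+100*ez,RS)"
```

```text
t: 1.1
tcp_pos: [497.3, -304.7, 378.0]
ee_rot: [[1.0, -0.001, 0.0], [-0.001, -1.0, -0.0], [0.0, 0.0, -1.0]]
contact_force: [0.0, -0.2, -0.4]
finger_gap: 1.006
gripper_force: 0.0
rot [-3.7 34.9 11.8] shift m [-0.0312 -0.5456  0.0639] t 1.1
```

```bash
python3 -m creep '[[[0,0,0,-0.004,-0.06,0,-1],[0,5,2,-0.008,-0.12,0,-1],[-1,10,4,-0.012,-0.18,0,-1],[-1,16,6,-0.016,-0.24,0.01,-1],[-2,22,8,-0.02,-0.3,0.02,-1],[-3,28,10,-0.024,-0.36,0.035,-1],[-3.5,33,11,-0.028,-0.42,0.05,-1],[-3.7,35,11.8,-0.03,-0.48,0.06,-1]]]'; python3 -c "
from fit import *
rel(kn+100*ez,RS)"
```

```text
t: 2.1
tcp_pos: [468.6, 126.3, 325.6]
ee_rot: [[0.812, -0.211, 0.544], [-0.171, -0.977, -0.124], [0.558, 0.008, -0.83]]
contact_force: [1.5, -0.7, -0.3]
finger_gap: 0.999
gripper_force: 0.0
rot [0.4 1.1 0.3] shift m [-0.0276 -0.1117 -0.0057] t 2.1
```

```bash
python3 -m creep '[[[0,0,0,-0.007,-0.03,0,-1],[0,0,0,-0.014,-0.06,0,-1],[0.2,0.5,0,-0.02,-0.085,0,-1],[0.4,1.1,0.3,-0.027,-0.11,-0.005,-1],[0.4,1.1,0.3,-0.0275,-0.112,-0.006,-1],[0.4,1.1,0.3,-0.0275,-0.112,-0.006,-1],[0.4,1.1,0.3,-0.0275,-0.112,-0.006,-1],[0.4,1.1,0.3,-0.0275,-0.112,-0.006,-1]]]'; python3 - <<'E'
from fit import *
im,d=grab('wrist');cv2.imwrite('pics/w1.png',im);rel(kn+100*ez,RS);print(proj('wrist',kn),proj('wrist',kn+15*ez))
E
```

```text
t: 3.1
tcp_pos: [472.6, 231.9, 322.5]
ee_rot: [[0.813, -0.2, 0.547], [-0.167, -0.98, -0.11], [0.558, -0.002, -0.83]]
contact_force: [0.0, 0.5, -0.2]
finger_gap: 0.998
gripper_force: 0.0
rot [-0.5  1.1  0.5] shift m [-0.0111 -0.0075  0.0027] t 3.15
[314.55532546 207.55082412] [313.97701866 213.31775665]
```

View pics/w1.png

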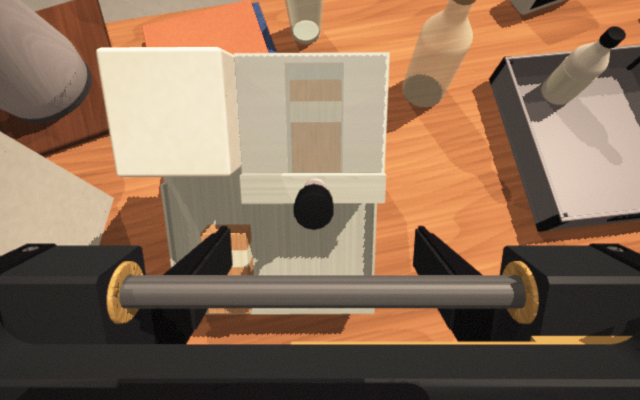

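The wrist view shows the knob at (313,205), within about 8 px of my projection. The dispenser edges run parallel to the image axes, so the yaw is right. I'll refit the knob with this third view.

```bash
python3 - <<'E'
from fit import *
W=cloud('wrist');im=load('wrist')['im'];v,u=np.mgrid[:400,:640]
k=(im.max(-1)<60)&(abs(u-313)<25)&(abs(v-205)<30)&(W[...,2]>190)
def fit(K):
    K=(K-O)@R
    def res(q):
        d=K-q;r=np.hypot(d[:,0],d[:,1])-16;z=abs(d[:,2])-15
        return np.where((r>0)&(z>0),np.hypot(r,z),np.maximum(r,z))
    f=least_squares(res,[106,18,113],loss='soft_l1',f_scale=2.);return f.x.round(1),(O+R@f.x).round(1),np.sqrt((f.fun**2).mean()).round(2)
print(k.sum(),fit(W[k]))
print(plane(W[70:170,120:225].reshape(-1,3)),plane(W[70:160,250:285].reshape(-1,3)))
S=(W-O)@R
b=(S[...,2]>80)&(S[...,2]<96)&(S[...,1]>20)&(S[...,1]<220)&(S[...,0]>60)&(S[...,0]<250);print(' box',np.percentile(S[b],[1,99],axis=0).round(0).tolist())
for fn in (0.,): rel(kn-19*ez,RS)
E
```

```text
1385 (array([107.5,  18.7, 112.7]), array([524.1, 229.3, 232.4]), np.float64(0.62))
(array([-0.56264158,  0.11123902,  0.81918272]), array([614.11612361, 330.51978504, 252.48344927]), 10357, np.float64(0.7094154980613152)) (array([-0.56405342,  0.11018625,  0.81835367]), array([624.15135927, 254.390827  , 220.97361326]), 3105, np.float64(0.734426048342185))
 box [[127.0, 92.0, 84.0], [229.0, 189.0, 93.0]]
rot [-0.5  1.1  0.5] shift m [-0.0088 -0.0065  0.1217] t 3.15
```

```bash
sed -i 's/np.radians(-12.2)/np.radians(-11.3)/; s/^kn=.*/kn=np.array([524.,229.3,232.4])/' fit.py; python3 -c "
from fit import *
rel(kn+50*ez,RS);rel(kn-19*ez,RS)"
```

```text
rot [ 0.   1.1 -0.3] shift m [-0.009  -0.0074  0.0531] t 3.15
rot [ 0.   1.1 -0.3] shift m [-0.0077 -0.0074  0.1221] t 3.15
```

```bash
python3 -m creep '[[[0,1.1,-0.3,-0.009,-0.0075,0.015,-0.4],[0,1.1,-0.3,-0.009,-0.0075,0.03,-0.4],[0,1.1,-0.3,-0.009,-0.0075,0.045,-0.4],[0,1.1,-0.3,-0.009,-0.0075,0.053,-0.4],[0,1.1,-0.3,-0.009,-0.0075,0.053,-0.4],[0,1.1,-0.3,-0.009,-0.0075,0.053,-0.4],[0,1.1,-0.3,-0.009,-0.0075,0.053,-0.4],[0,1.1,-0.3,-0.009,-0.0075,0.053,-0.4]]]'; python3 -c "
from fit import *
rel(kn-19*ez,RS)"
```

```text
t: 4.15
tcp_pos: [502.2, 227.4, 284.8]
ee_rot: [[0.818, -0.179, 0.546], [-0.151, -0.984, -0.097], [0.554, -0.003, -0.832]]
contact_force: [0.3, -0.6, -0.0]
finger_gap: 0.699
gripper_force: 0.0
rot [-0.7  1.3  0.7] shift m [-0.011  -0.0054  0.0744] t 4.15
```

```bash
python3 -c "
from fit import *
s=observe();print(s['qpos'].round(3),s['dq'].round(3))"
```

```text
[ 0.47   0.19   1.963 -0.636  0.596  2.685] [-0.001  0.002  0.001 -0.001  0.001 -0.001]
```

The last joint is at its limit (2.685 of 2.69), so I'll flip the tool half a turn, which gives an equivalent grasp.

```bash
python3 -m creep '[[[0,0,-10,0,0,-0.01,-0.4],[0,0,-20,0,0,-0.02,-0.4],[0,0,-30,0,0,-0.03,-0.4],[0,0,-40,0,0,-0.03,-0.4],[0,0,-50,0,0,-0.03,-0.4],[0,0,-60,0,0,-0.03,-0.4],[0,0,-70,0,0,-0.03,-0.4],[0,0,-80,0,0,-0.03,-0.4]]]';python3 -m creep '[[[0,0,-10,0,0,0,-0.4],[0,0,-20,0,0,0,-0.4],[0,0,-30,0,0,0,-0.4],[0,0,-40,0,0,0,-0.4],[0,0,-50,0,0,0,-0.4],[0,0,-60,0,0,0,-0.4],[0,0,-70,0,0,0,-0.4],[0,0,-80,0,0,0,-0.4]]]'; cat >> fit.py <<'E'
F=np.diag([-1.,-1,1])
RF=RS@F   # flipped tool on the slope
E
python3 -c "
from fit import *
print(observe()['qpos'].round(2));rel(kn+50*ez,RF)"
```

```text
t: 5.15
tcp_pos: [485.8, 230.3, 309.7]
ee_rot: [[0.314, 0.777, 0.546], [0.945, -0.314, -0.097], [0.096, 0.546, -0.832]]
contact_force: [-0.9, 0.2, -0.2]
finger_gap: 0.699
gripper_force: 0.0
t: 6.15
tcp_pos: [485.8, 230.3, 309.7]
ee_rot: [[-0.711, 0.444, 0.546], [0.473, 0.876, -0.097], [-0.521, 0.189, -0.832]]
contact_force: [0.6, -0.2, 0.1]
finger_gap: 0.705
gripper_force: 0.0
[ 0.49  0.14  1.95 -0.6   0.66 -0.15]
rot [  0.5  -1.4 -18.9] shift m [0.0139 0.0017 0.0353] t 6.15
```

```bash
python3 -m creep '[[[0,0,-9,0.005,0.0005,0.01,-0.4],[0.5,-1.4,-19,0.014,0.0015,0.02,-0.4],[0.5,-1.4,-19,0.014,0.0015,0.035,-0.4],[0.5,-1.4,-19,0.014,0.0015,0.035,-0.4],[0.5,-1.4,-19,0.014,0.0015,0.035,-0.4],[0.5,-1.4,-19,0.014,0.0015,0.035,-0.4],[0.5,-1.4,-19,0.014,0.0015,0.035,-0.4],[0.5,-1.4,-19,0.014,0.0015,0.035,-0.4]]]'; 
python3 -c "
from fit import *
print(observe()['qpos'].round(2));rel(kn-19*ez,RF)"
```

```text
t: 7.15
tcp_pos: [495.7, 234.8, 273.6]
ee_rot: [[-0.803, 0.201, 0.562], [0.166, 0.98, -0.113], [-0.573, 0.002, -0.82]]
contact_force: [-0.8, 0.4, 0.7]
finger_gap: 0.697
gripper_force: 0.0
[ 0.51  0.21  1.99 -0.73  0.59 -0.31]
rot [-0.  -0.1 -0.3] shift m [-0.      0.0002  0.0692] t 7.15
```

Aligned to the knob. Now I'll descend over it and close.

```bash
python3 -m creep '[[[0,0,0,0,0,0.02,-0.4],[0,0,0,0,0,0.04,-0.4],[0,0,0,0,0,0.06,-0.4],[0,0,0,0,0,0.068,-0.4],[0,0,0,0,0,0.068,-0.4],[0,0,0,0,0,0.068,0.6],[0,0,0,0,0,0.068,0.9],[0,0,0,0,0,0.068,0.9]]]' 30;python3 -m creep '[[[0,0,0,0,0,0,0.9],[0,0,0,0,0,0,0.9],[0,0,0,0,0,-0.003,0.9],[0,0,0,0,0,-0.006,0.9],[0,0,0,0,0,-0.009,0.9],[0,0,0,0,0,-0.012,0.9],[0,0,0,0,0,-0.012,0.9],[0,0,0,0,0,-0.012,0.9]]]' 30
```

```text
t: 8.15
tcp_pos: [533.8, 227.3, 218.0]
ee_rot: [[-0.803, 0.2, 0.562], [0.165, 0.98, -0.113], [-0.573, 0.002, -0.82]]
contact_force: [0.3, 0.3, -1.2]
finger_gap: 0.442
gripper_force: 0.0
t: 9.15
tcp_pos: [527.2, 228.4, 227.4]
ee_rot: [[-0.803, 0.2, 0.561], [0.165, 0.98, -0.113], [-0.573, 0.002, -0.82]]
contact_force: [4.9, -3.4, -2.6]
finger_gap: 0.333
gripper_force: 30.0
```

```bash
python3 -m creep '[[[0,0,0,0,0,-0.006,0.9],[0,0,0,0,0,-0.012,0.9],[0,0,0,0,0,-0.018,0.9],[0,0,0,0,0,-0.022,0.9],[0,0,0,0,0,-0.026,0.9],[0,0,0,0,0,-0.028,0.9],[0,0,0,0,0,-0.029,0.9],[0,0,0,0,0,-0.029,0.9]]]' 30
python3 - <<'E'
from fit import *
im,d=grab('wrist');im2,_=grab('top');cv2.imwrite('pics/w2.png',cv2.hconcat([im[:, :],cv2.resize(im2[130:250,200:310],(368,400))])[:, 208:])
E
```

```text
t: 10.15
tcp_pos: [511.2, 231.6, 250.6]
ee_rot: [[-0.803, 0.2, 0.561], [0.165, 0.98, -0.113], [-0.572, 0.001, -0.82]]
contact_force: [10.8, -3.3, -9.7]
finger_gap: 0.332
gripper_force: 30.0
```

View pics/w2.png

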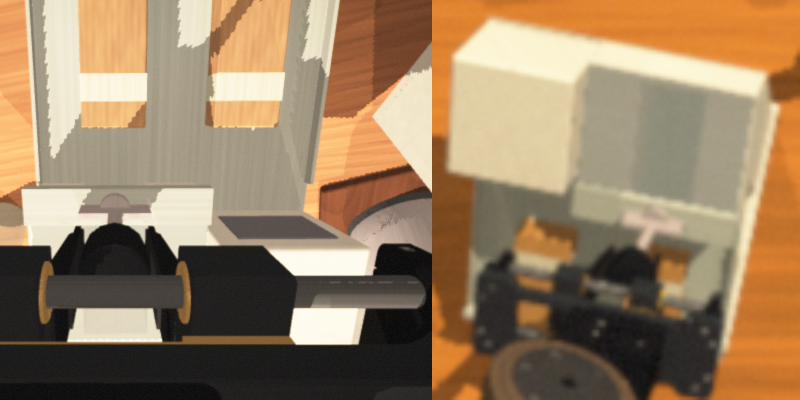

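The gate is at its stop and the chute is empty. Both cartons lie side by side in the tray, at view pixels (112,65) and (247,65). Now I'll let the knob home and release it.

```bash
python3 -m creep '[[[0,0,0,0,0,0.01,0.9],[0,0,0,0,0,0.02,0.9],[0,0,0,0,0,0.03,0.9],[0,0,0,0,0,0.038,0.9],[0,0,0,0,0,0.041,0.9],[0,0,0,0,0,0.041,0.9],[0,0,0,0,0,0.041,-0.4],[0,0,0,0,0,0.041,-0.4]]]' 30;python3 -m creep '[[[0,0,0,0,0,0,-0.4],[0,0,0,0,0,0,-0.4],[0,0,0,0,0,-0.02,-0.4],[0,0,0,0,0,-0.04,-0.4],[0,0,0,0,0,-0.06,-0.4],[0,0,0,0.015,0,-0.08,-0.4],[0,0,0,0.035,0,-0.1,-0.4],[0,0,0,0.05,0,-0.11,-0.4]]]'
python3 - <<'E'
from fit import *
# cartons from the wrist picture taken above is saved; refresh now
im,d=grab('wrist');cv2.imwrite('pics/w3.png',im)
W=cloud('wrist');S=(W-O)@R
f=(abs(S[...,2])<5)&(abs(S[...,0])<60)&(S[...,1]>-30)&(S[...,1]<190);print('floor z',np.median(S[f][:,2]))
h=cv2.cvtColor(im,cv2.COLOR_BGR2HSV)
m=((S[...,2]>24)&(S[...,2]<38)&(S[...,0]>-75)&(S[...,0]<75)&(S[...,1]>-50)&(S[...,1]<180)).astype(np.uint8)
m=cv2.morphologyEx(m,cv2.MORPH_OPEN,np.ones((3,3),np.uint8))
n,l,st,_=cv2.connectedComponentsWithStats(m)
for i in range(1,n):
    if st[i,4]<300: continue
    P=S[l==i];r=cv2.minAreaRect(P[:,:2].astype(np.float32));print(st[i],np.median(P[:,2]).round(1),np.percentile(P,[1,99],axis=0).round(1).tolist(),np.round(r[0],1),np.round(r[1],1),round(r[2],1))
k=kn
print('knob px',proj('wrist',kn))
K=(cloud('wrist'));mm=(im.max(-1)<60)&(np.linalg.norm(K-kn,axis=-1)<30);print(mm.sum(),np.median((K[mm]-kn)@R,0).round(1), ((K[mm]-kn)@R)[:,2].max())
E
```

```text
t: 11.25
tcp_pos: [533.9, 227.4, 217.6]
ee_rot: [[-0.803, 0.2, 0.561], [0.165, 0.98, -0.113], [-0.573, 0.002, -0.82]]
contact_force: [0.4, 0.1, -0.1]
finger_gap: 0.481
gripper_force: 0.0
t: 12.25
tcp_pos: [430.2, 248.0, 279.3]
ee_rot: [[-0.803, 0.2, 0.562], [0.165, 0.98, -0.113], [-0.573, 0.002, -0.82]]
contact_force: [-0.3, -0.9, 0.2]
finger_gap: 0.701
gripper_force: 0.0
floor z -0.27307082747830047
[ 295   70   53  105 5361] 29.7 [[-47.2, -6.6, 27.9], [50.1, 42.4, 31.5]] [ 1.5 18. ] [50.5 99.5] 89.8
[ 398   70   59  105 5453] 29.7 [[-46.8, 95.7, 26.5], [50.5, 144.9, 31.5]] [  2.1 120.8] [50.9 99.5] 89.8
knob px [322.18802487 261.10326778]
1178 [-8.5 -0.1 14.6] 16.859622233282202
```

View pics/w3.png

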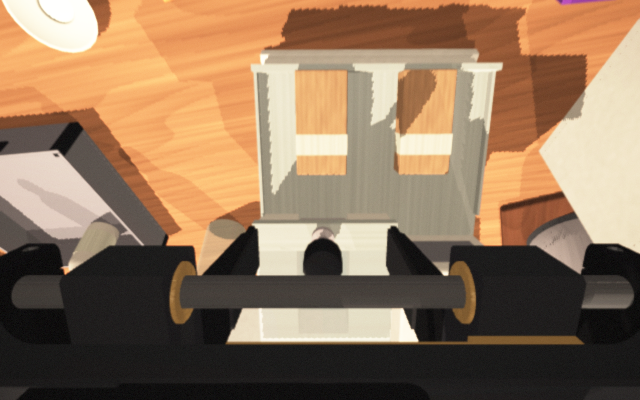

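The knob is back home: its top sits 14.6 mm above the centre I measured earlier. Both cartons lie square to the slope, carton_held at (321,122) and carton_low at (423,122), and 29.7 mm high, which matches. Next is carton_low.

```bash
cat >> fit.py <<'E'
lowp=lambda h:O+R@[2,120.5,h]
heldp=lambda h:O+R@[2,18,h]
E
python3 -c "
from fit import *
rel(lowp(90),RF);rel(lowp(4),RF);print(lowp(4))"
```

```text
rot [-0.  -0.1 -0.2] shift m [0.0533 0.1024 0.1163] t 12.3
rot [-0.  -0.1 -0.2] shift m [0.0531 0.1025 0.2023] t 12.3
[520.16822554 334.29260735  82.82376105]
```

```bash
python3 -m creep '[[[0,0,0,0.02,0.03,0,-0.5],[0,0,0,0.04,0.06,0.02,-0.5],[0,0,0,0.053,0.09,0.05,-0.5],[0,0,0,0.053,0.1025,0.08,-0.5],[0,0,0,0.053,0.1025,0.11,-0.5],[0,0,0,0.053,0.1025,0.116,-0.5],[0,0,0,0.053,0.1025,0.116,-0.5],[0,0,0,0.053,0.1025,0.116,-0.5]]]' 20; python3 -c "
from fit import *
rel(lowp(4),RF);im,d=grab('wrist')
W=cloud('wrist');S=(W-O)@R
m=(abs(S[...,2]-30)<5)&(abs(S[...,0])<70)&(S[...,1]>80)&(S[...,1]<160)
print(np.percentile(S[m],[1,99],axis=0).round(1).tolist(),np.median(S[m][:,2]))
f=(abs(S[...,2])<6)&(abs(S[...,0])<60)&(S[...,1]>30)&(S[...,1]<170);print('floor',np.median(S[f][:,2]))"
```

```text
t: 13.3
tcp_pos: [474.9, 344.1, 155.0]
ee_rot: [[-0.802, 0.2, 0.562], [0.166, 0.98, -0.112], [-0.573, 0.003, -0.819]]
contact_force: [0.1, -0.4, 0.4]
finger_gap: 0.752
gripper_force: 0.0
rot [ 0.  -0.  -0.3] shift m [ 0.0034 -0.0008  0.0857] t 13.3
[[-47.8, 96.2, 28.0], [50.0, 144.9, 31.2]] 29.76242575598939
floor -0.24739173732976855
```

```bash
python3 -m creep '[[[0,0,0,0.003,-0.001,0.02,-0.5],[0,0,0,0.003,-0.001,0.04,-0.5],[0,0,0,0.003,-0.001,0.06,-0.5],[0,0,0,0.003,-0.001,0.075,-0.5],[0,0,0,0.003,-0.001,0.085,-0.5],[0,0,0,0.003,-0.001,0.085,-0.5],[0,0,0,0.003,-0.001,0.085,0.3],[0,0,0,0.003,-0.001,0.085,0.3]]]' 20; python3 -m creep '[[[0,0,0,0,0,0,0.3],[0,0,0,0,0,0,0.3],[0,0,0,0,0,-0.01,0.3],[0,0,0,0,0,-0.03,0.3],[0,0,0,0,0,-0.05,0.3],[0,0,0,0,0,-0.08,0.3],[0,0,0,0,0,-0.12,0.3],[0,0,0,0,0,-0.16,0.3]]]' 20
```

```text
t: 14.35
tcp_pos: [524.9, 342.3, 96.8]
ee_rot: [[-0.818, 0.207, 0.536], [0.169, 0.978, -0.121], [-0.549, -0.009, -0.836]]
contact_force: [0.8, -1.1, 0.7]
finger_gap: 0.595
gripper_force: 0.5
t: 15.35
tcp_pos: [438.2, 361.9, 231.3]
ee_rot: [[-0.819, 0.207, 0.535], [0.169, 0.978, -0.12], [-0.548, -0.008, -0.836]]
contact_force: [0.7, 0.8, -0.7]
finger_gap: 0.521
gripper_force: 20.0
```

```bash
python3 -c "
from fit import *
s=observe();print(s['qpos'].round(3))
im,d=grab('wrist');cv2.imwrite('pics/w4.png',im)
# carton in tool frame
W=cloud('wrist');T=(W-s['tcp_pos'])@s['ee_rot']
m=(abs(T[...,1])<35)&(abs(T[...,0])<75)&(abs(T[...,2])<25)&(im.max(-1)>90)
P=T[m];print(len(P));
if len(P): print(np.percentile(P,[1,50,99],axis=0).round(1).tolist(),plane(P)[:2])
"
```

```text
[ 0.798  0.337  1.913 -0.782  0.724 -0.01 ]
17948
[[-37.0, -24.1, -18.1], [24.4, 0.3, -15.5], [60.7, 24.7, -11.9]] (array([-0.0315881 ,  0.00838875,  0.99946577]), array([ 20.69694737,   0.36974612, -15.6123802 ]))
```

View pics/w4.png

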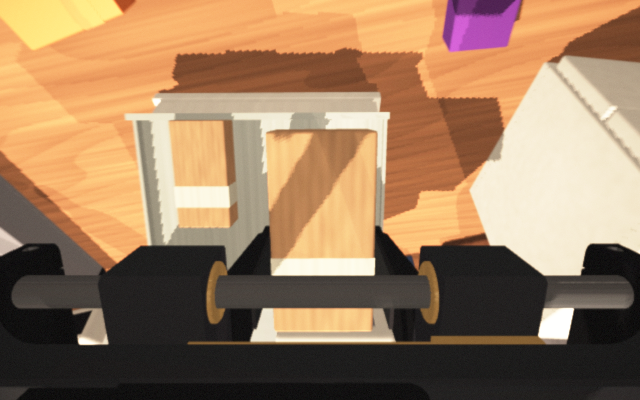

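Carton_low is held, with its top from (268,130) to (375,330) in the view. The arm stopped about 15 mm higher than asked, so the carton sits 1.8° off the tool. I'll correct for that when placing it.

```bash
cat >> fit.py <<'E'
TY=np.radians(-4.7);TC=np.array([616.,-232,0]);TR=np.array([[np.cos(TY),-np.sin(TY),0],[np.sin(TY),np.cos(TY),0],[0,0,1]])
def place(loc,n,c,h,yaw=TY):
    n=np.array(n)/np.linalg.norm(n);C=Ro.align_vectors([[0,0,1]],[n])[0].as_matrix()
    Rt=tool(yaw)@F@C;tgt=TC+TR@np.array([*loc,5+h]);return tgt-Rt@np.array(c),Rt
n1=[-0.0316,.0084,.9995];c1=[11,.3,14.1]
E
python3 -W ignore -c "
from fit import *
p,Rt=place((-65,-55),n1,c1,150);print(p)
rel([450,250,340],Rt)
rel([p[0],p[1],320],Rt,st=dict(tcp_pos=np.array([450,250,340.]),ee_rot=Rt,t=0))"
```

```text
[ 558.09857861 -282.60883555  168.74739318]
rot [-1.7 35.1 -7.1] shift m [-0.0872 -0.1085 -0.0671] t 15.4
rot [0. 0. 0.] shift m [-0.152  -0.5218  0.0196] t 0
```

```bash
python3 -m creep '[[[0,0,0,-0.02,-0.01,-0.02,0.3],[0,5,-1,-0.04,-0.02,-0.04,0.3],[0,10,-2,-0.06,-0.04,-0.06,0.3],[-1,15,-3,-0.08,-0.06,-0.067,0.3],[-1,20,-4,-0.087,-0.08,-0.067,0.3],[-1.5,25,-5,-0.087,-0.1,-0.067,0.3],[-1.5,30,-6,-0.087,-0.108,-0.067,0.3],[-1.7,35,-7,-0.087,-0.108,-0.067,0.3]]]' 20;python3 -W ignore -c "
from fit import *
p,Rt=place((-65,-55),n1,c1,150)
rel([p[0],p[1],300],Rt)"
```

```text
t: 16.4
tcp_pos: [451.9, 249.2, 335.5]
ee_rot: [[-0.996, 0.084, -0.035], [0.085, 0.996, -0.009], [0.034, -0.012, -0.999]]
contact_force: [0.1, 0.7, -0.1]
finger_gap: 0.525
gripper_force: 20.0
rot [-0.2 -0.2 -0.2] shift m [-0.152  -0.5205  0.0364] t 16.4
```

```bash
python3 -m creep '[[[0,0,0,-0.01,-0.05,0,0.3],[0,0,0,-0.03,-0.11,0,0.3],[0,0,0,-0.05,-0.17,0,0.3],[0,0,0,-0.07,-0.23,0,0.3],[0,0,0,-0.09,-0.29,0,0.3],[0,0,0,-0.11,-0.35,0.01,0.3],[0,0,0,-0.13,-0.41,0.02,0.3],[0,0,0,-0.15,-0.47,0.03,0.3]]]' 20;python3 -W ignore -c "
from fit import *
p,Rt=place((-65,-55),n1,c1,100)
rel(p,Rt)"
```

```text
t: 17.4
tcp_pos: [559.2, -226.3, 307.4]
ee_rot: [[-0.996, 0.085, -0.032], [0.085, 0.996, -0.01], [0.031, -0.013, -0.999]]
contact_force: [0.4, 0.4, -0.1]
finger_gap: 0.527
gripper_force: 20.0
rot [-0.2  0.  -0.2] shift m [-0.0095 -0.0539  0.1892] t 17.4
```

```bash
python3 -m creep '[[[0,0,0,-0.005,-0.03,0.03,0.3],[0,0,0,-0.0095,-0.054,0.07,0.3],[0,0,0,-0.0095,-0.054,0.11,0.3],[0,0,0,-0.0095,-0.054,0.15,0.3],[0,0,0,-0.0095,-0.054,0.18,0.3],[0,0,0,-0.0095,-0.054,0.189,0.3],[0,0,0,-0.0095,-0.054,0.189,0.3],[0,0,0,-0.0095,-0.054,0.189,0.3]]]' 20;python3 -W ignore - <<'E'
from fit import *
s=observe();im,d=grab('wrist');cv2.imwrite('pics/w5.png',im)
W=cloud('wrist');T=(W-s['tcp_pos'])@s['ee_rot']
m=(abs(T[...,1])<30)&(abs(T[...,0])<75)&(abs(T[...,2])<25)&(im.max(-1)>90)
P=T[m];print('carton',np.percentile(P,[1,99],axis=0).round(1).tolist(),plane(W[m])[0].round(3))
L=TC+0;Q=(W-TC)@TR
fl=(abs(Q[...,0])<125)&(abs(Q[...,1])<110)&(abs(Q[...,2]-5)<8);print('floor',fl.sum(),np.median(Q[fl][:,2]),np.percentile(Q[fl],[1,99],axis=0).round(0).tolist())
r=(abs(Q[...,2]-56)<5);r&=(abs(Q[...,0])<160)&(abs(Q[...,1])<150);print('rim',r.sum(),np.percentile(Q[r],[1,99],axis=0).round(0).tolist())
p,Rt=place((-65,-55),n1,c1,1);rel(p,Rt)
E
```

```text
t: 18.4
tcp_pos: [558.3, -281.4, 120.4]
ee_rot: [[-0.996, 0.085, -0.031], [0.085, 0.996, -0.011], [0.03, -0.014, -0.999]]
contact_force: [1.0, 0.3, -0.7]
finger_gap: 0.526
gripper_force: 20.0
carton [[-36.6, -24.0, -17.5], [61.2, 24.8, -11.5]] [-0.001  0.005  1.   ]
floor 24768 5.592306515366488 [[-124.0, -109.0, 4.0], [81.0, 109.0, 7.0]]
rim 7448 [[-134.0, -123.0, 51.0], [43.0, 126.0, 58.0]]
rot [-0.3  0.1 -0.2] shift m [-0.003   0.0002  0.1006] t 18.45
```

View pics/w5.png

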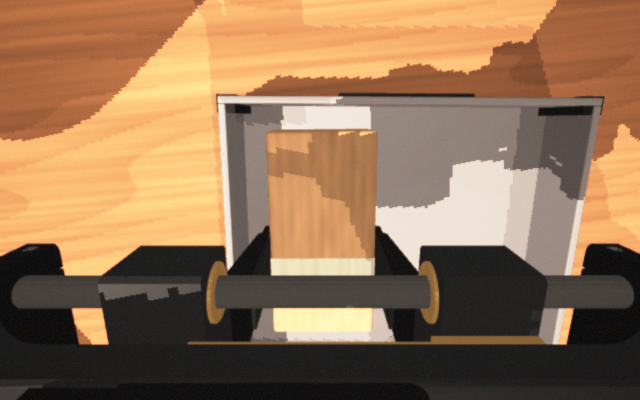

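The carton, (268,130) to (375,330), is level and inside the tote, whose rim corners are at (220,98) and (600,98). The tote estimate holds (rim -134/±125, floor at 5.6 mm). Lowering now.

```bash
python3 -m creep '[[[0,0,0,-0.003,0,0.03,0.3],[0,0,0,-0.003,0,0.06,0.3],[0,0,0,-0.003,0,0.08,0.3],[0,0,0,-0.003,0,0.09,0.3],[0,0,0,-0.003,0,0.095,0.3],[0,0,0,-0.003,0,0.098,0.3],[0,0,0,-0.003,0,0.1,0.3],[0,0,0,-0.003,0,0.1,0.3]]]' 20
```

```text
t: 19.45
tcp_pos: [557.6, -282.7, 19.9]
ee_rot: [[-0.996, 0.085, -0.032], [0.085, 0.996, -0.011], [0.031, -0.014, -0.999]]
contact_force: [-1.1, 0.9, 4.0]
finger_gap: 0.525
gripper_force: 20.0
```

Contact with the floor (about 4 N), so I'll open and lift.

```bash
python3 -m creep '[[[0,0,0,0,0,0,-0.4],[0,0,0,0,0,0,-0.4],[0,0,0,0,0,0,-0.4],[0,0,0,0,0,0,-0.4],[0,0,0,0,0,-0.02,-0.4],[0,0,0,0,0,-0.05,-0.4],[0,0,0,0,0,-0.1,-0.4],[0,0,0,0,0,-0.15,-0.4]]]' 20; python3 -W ignore -c "
from fit import *
im,d=grab('wrist');W=cloud('wrist');Q=(W-TC)@TR
m=(Q[...,2]>20)&(Q[...,2]<48)&(abs(Q[...,0])<120)&(abs(Q[...,1]+55)<45)
P=Q[m];print(len(P),np.percentile(P,[2,50,98],axis=0).round(1).tolist())
rel([470,240,340],tool(psi)@F)
print(heldp(4))
rel(heldp(90),RF,st=dict(tcp_pos=np.array([470.,240,340]),ee_rot=tool(psi)@F,t=0))"
```

```text
t: 20.45
tcp_pos: [562.1, -280.8, 170.2]
ee_rot: [[-0.996, 0.085, -0.033], [0.086, 0.996, -0.01], [0.032, -0.013, -0.999]]
contact_force: [-0.4, -0.7, 0.2]
finger_gap: 0.7
gripper_force: 0.0
6180 [[-113.5, -78.4, 34.0], [-67.8, -54.4, 35.6], [-18.1, -30.5, 37.0]]
rot [-1.1 -1.3  6.4] shift m [ 0.1425  0.5092 -0.1682] t 20.5
[500.08374576 233.77960485  82.82376105]
rot [  0. -35.   0.] shift m [ 0.0186 -0.0002  0.1867] t 0
```

```bash
python3 -m creep '[[[0,0,0,0.0,0.0,-0.06,-0.4],[0,0,0,0.0,0.03,-0.12,-0.4],[0,0,1,0.02,0.09,-0.16,-0.4],[0,0,2,0.04,0.15,-0.168,-0.4],[0,0,3,0.06,0.21,-0.168,-0.4],[0,-1,4,0.08,0.27,-0.168,-0.4],[-1,-1,5,0.1,0.33,-0.168,-0.4],[-1,-1,6,0.12,0.39,-0.168,-0.4]]]' 20; python3 -c "
from fit import *
rel(heldp(140),RF)"
```

```text
t: 21.5
tcp_pos: [485.1, 103.1, 335.5]
ee_rot: [[-0.982, 0.19, -0.013], [0.19, 0.982, 0.005], [0.013, 0.002, -1.0]]
contact_force: [0.9, 0.2, 0.2]
finger_gap: 0.7
gripper_force: 0.0
rot [  0.2 -35.8   0.3] shift m [0.0862 0.1313 0.1428] t 21.5
```

```bash
python3 -m creep '[[[0,-4,0,0.03,0.02,0,-0.4],[0,-9,0,0.06,0.05,0,-0.4],[0,-14,0,0.086,0.08,0.01,-0.4],[0,-19,0,0.086,0.11,0.03,-0.4],[0,-24,0,0.086,0.131,0.06,-0.4],[0,-29,0,0.086,0.131,0.1,-0.4],[0,-34,0,0.086,0.131,0.143,-0.4],[0,-36,0,0.086,0.131,0.143,-0.4]]]' 20; python3 -c "
from fit import *
print(observe()['qpos'].round(3))
im,d=grab('wrist');W=cloud('wrist');S=(W-O)@R
m=(abs(S[...,2]-30)<5)&(abs(S[...,0])<70)&(S[...,1]>-25)&(S[...,1]<60)
print(np.percentile(S[m],[1,99],axis=0).round(1).tolist(),np.median(S[m][:,2]),cv2.minAreaRect(S[m][:,:2].astype(np.float32)))
rel(heldp(5),RF)"
```

```text
t: 22.5
tcp_pos: [423.8, 247.2, 192.5]
ee_rot: [[-0.802, 0.188, 0.567], [0.155, 0.982, -0.107], [-0.577, 0.002, -0.817]]
contact_force: [-0.1, -0.4, -0.0]
finger_gap: 0.7
gripper_force: 0.0
[ 0.626  0.27   2.195 -1.121  0.483  0.215]
[[-47.5, -6.7, 28.0], [50.3, 42.2, 31.3]] 29.7394496324606 ((1.6771507263183594, 17.95135498046875), (50.439109802246094, 99.96503448486328), 89.8646240234375)
rot [ 0.3  0.  -0.3] shift m [-0.0034  0.002   0.1325] t 22.55
```

```bash
python3 -m creep '[[[0,0,0,-0.003,0.002,0.02,-0.4],[0,0,0,-0.003,0.002,0.04,-0.4],[0,0,0,-0.003,0.002,0.06,-0.4],[0,0,0,-0.003,0.002,0.08,-0.4],[0,0,0,-0.003,0.002,0.09,-0.4],[0,0,0,-0.003,0.002,0.095,-0.4],[0,0,0,-0.003,0.002,0.095,-0.4],[0,0,0,-0.003,0.002,0.095,-0.4]]]' 20; python3 -c "
from fit import *
print(observe()['qpos'].round(3));rel(heldp(5),RF)"
```

```text
t: 23.55
tcp_pos: [488.2, 248.4, 145.9]
ee_rot: [[-0.828, 0.196, 0.525], [0.161, 0.98, -0.113], [-0.537, -0.009, -0.844]]
contact_force: [-0.4, -0.3, 0.1]
finger_gap: 0.699
gripper_force: 0.0
[ 0.531  0.412  2.108 -1.134  0.413  0.17 ]
rot [-0.5 -2.5  0.3] shift m [ 0.0217 -0.0115  0.0601] t 23.55
```

Joint 4 is the limit here (-1.13). Pitching the tool about the closing axis doesn't change the grip, so I'll come in 25° off vertical instead of 35°.

```bash
echo 'RG=tool(psi,np.radians(25))@F' >> fit.py; python3 -c "
from fit import *
rel(heldp(60),RG)"
```

```text
rot [-0.5  7.5  0.2] shift m [ 0.0242 -0.0119  0.0052] t 23.55
```

```bash
python3 -m creep '[[[0,4,0,0.005,-0.003,-0.005,-0.4],[0,8,0,0.01,-0.006,-0.005,-0.4],[-0.5,7.5,0,0.018,-0.009,0,-0.4],[-0.5,7.5,0,0.024,-0.012,0.005,-0.4],[-0.5,7.5,0,0.024,-0.012,0.005,-0.4],[-0.5,7.5,0,0.024,-0.012,0.005,-0.4],[-0.5,7.5,0,0.024,-0.012,0.005,-0.4],[-0.5,7.5,0,0.024,-0.012,0.005,-0.4]]]' 20; python3 -c "
from fit import *
print(observe()['qpos'].round(3));rel(heldp(60),RG);rel(heldp(6.5),RG)"
```

```text
t: 24.55
tcp_pos: [468.9, 240.0, 128.9]
ee_rot: [[-0.89, 0.193, 0.414], [0.174, 0.981, -0.083], [-0.422, -0.002, -0.906]]
contact_force: [0.8, 0.1, -0.8]
finger_gap: 0.701
gripper_force: 0.0
[ 0.485  0.41   2.112 -0.798  0.381 -0.179]
rot [-0.  -0.   0.2] shift m [0.0004 0.     0.    ] t 24.55
rot [-0.  -0.   0.2] shift m [-0.0089 -0.      0.0527] t 24.55
```

```bash
python3 -m creep '[[[0,0,0,-0.003,0,0.015,-0.4],[0,0,0,-0.005,0,0.03,-0.4],[0,0,0,-0.007,0,0.042,-0.4],[0,0,0,-0.008,0,0.048,-0.4],[0,0,0,-0.009,0,0.0525,-0.4],[0,0,0,-0.009,0,0.0525,-0.4],[0,0,0,-0.009,0,0.0525,-0.4],[0,0,0,-0.009,0,0.0525,-0.4]]]' 20; python3 -c "
from fit import *
print(observe()['qpos'].round(3));rel(heldp(6.5),RG)"
```

```text
t: 25.55
tcp_pos: [498.5, 234.1, 85.2]
ee_rot: [[-0.89, 0.192, 0.414], [0.174, 0.981, -0.083], [-0.422, -0.002, -0.906]]
contact_force: [0.6, -0.2, -0.6]
finger_gap: 0.701
gripper_force: 0.0
[ 0.444  0.513  2.098 -0.989  0.307 -0.014]
rot [-0.  -0.   0.2] shift m [-0.      0.      0.0003] t 25.55
```

```bash
python3 -m creep '[[[0,0,0,0,0,0,0.3],[0,0,0,0,0,0,0.3],[0,0,0,0,0,0,0.3],[0,0,0,0,0,0,0.3],[0,0,0,0.002,0,-0.01,0.3],[0,0,0,0.005,0,-0.03,0.3],[0,0,0,0.01,0,-0.06,0.3],[0,0,0,0.017,0,-0.1,0.3]]]' 20; python3 -c "
from fit import *
s=observe();print(s['qpos'].round(3))
im,d=grab('wrist')
W=cloud('wrist');T=(W-s['tcp_pos'])@s['ee_rot']
m=(abs(T[...,1])<35)&(abs(T[...,0])<75)&(abs(T[...,2]+22)<20)&(im.max(-1)>90)
P=T[m];print(len(P),np.percentile(P,[1,50,99],axis=0).round(1).tolist(),plane(P)[:2])
rel([455,235,340],tool(psi)@F)"
```

```text
t: 26.55
tcp_pos: [441.4, 245.1, 168.5]
ee_rot: [[-0.89, 0.193, 0.412], [0.174, 0.981, -0.084], [-0.421, -0.003, -0.907]]
contact_force: [0.7, 0.8, 0.3]
finger_gap: 0.523
gripper_force: 20.0
[ 0.527  0.317  2.111 -0.667  0.469 -0.286]
17335 [[-34.2, -23.8, -29.9], [17.9, 0.8, -20.4], [52.5, 24.9, -13.5]] (array([-1.75936176e-01,  3.03066580e-04,  9.84401529e-01]), array([ 14.36729837,   0.53441798, -20.98144203]))
rot [ 0.1 25.   0.2] shift m [-0.0863 -0.0078 -0.1449] t 26.6
```

Carton_held is gripped, pitched 10° in the hand as intended. Now to the tote's other half.

```bash
cat >> fit.py <<'E'
n2=[-.176,0,.984];c2=[-1.6,.5,6.9]
E
python3 -m creep '[[[0,0,0,-0.02,0,-0.04,0.3],[0,0,0,-0.04,0,-0.08,0.3],[0,5,0,-0.06,0,-0.12,0.3],[0,10,0,-0.086,-0.008,-0.145,0.3],[0,15,0,-0.086,-0.008,-0.145,0.3],[0,20,0,-0.086,-0.008,-0.145,0.3],[0,25,0,-0.086,-0.008,-0.145,0.3],[0,25,0,-0.086,-0.008,-0.145,0.3]]]' 20;python3 -W ignore -c "
from fit import *
p,Rt=place((-65,55),n2,c2,200);print(p)
rel(p+[0,0,60],Rt)"
```

```text
t: 27.6
tcp_pos: [457.9, 233.9, 335.3]
ee_rot: [[-0.981, 0.194, -0.001], [0.194, 0.981, -0.003], [0.001, -0.003, -1.0]]
contact_force: [-0.5, -0.4, -1.1]
finger_gap: 0.522
gripper_force: 20.0
[ 555.32529126 -172.32775016  212.07391691]
rot [ 0.4 10.1 -6.5] shift m [-0.1745 -0.3794  0.0642] t 27.6
```

```bash
python3 -m creep '[[[0,0,0,-0.01,-0.05,0,0.3],[0,1,-1,-0.04,-0.11,0,0.3],[0,3,-2,-0.07,-0.17,0,0.3],[0,5,-3,-0.1,-0.23,0.01,0.3],[0,7,-4,-0.13,-0.28,0.02,0.3],[0,9,-5,-0.15,-0.33,0.04,0.3],[0.4,10,-6,-0.17,-0.38,0.06,0.3],[0.4,10,-6.5,-0.1745,-0.3795,0.064,0.3]]]' 20;python3 -W ignore -c "
from fit import *
p,Rt=place((-65,55),n2,c2,80)
rel(p,Rt)"
```

```text
t: 28.6
tcp_pos: [554.8, -174.7, 270.3]
ee_rot: [[-0.981, 0.084, -0.176], [0.082, 0.997, 0.014], [0.176, -0.0, -0.984]]
contact_force: [-0.2, 0.3, -0.3]
finger_gap: 0.525
gripper_force: 20.0
rot [-0.  -0.  -0.1] shift m [-0.0318  0.0025  0.1754] t 28.6
```

```bash
python3 -m creep '[[[0,0,0,-0.005,0.0025,0.03,0.3],[0,0,0,-0.012,0.0025,0.07,0.3],[0,0,0,-0.02,0.0025,0.11,0.3],[0,0,0,-0.026,0.0025,0.145,0.3],[0,0,0,-0.03,0.0025,0.165,0.3],[0,0,0,-0.032,0.0025,0.1755,0.3],[0,0,0,-0.032,0.0025,0.1755,0.3],[0,0,0,-0.032,0.0025,0.1755,0.3]]]' 20;python3 -W ignore -c "
from fit import *
s=observe();im,d=grab('wrist');W=cloud('wrist');T=(W-s['tcp_pos'])@s['ee_rot']
m=(abs(T[...,1])<30)&(abs(T[...,0])<75)&(abs(T[...,2]+22)<15)&(im.max(-1)>90)
n,c,_,_=plane(W[m]);print('carton top',n.round(3),c.round(1))
p,Rt=place((-65,55),n2,c2,1)
rel(p,Rt)"
```

```text
t: 29.6
tcp_pos: [556.6, -169.0, 95.4]
ee_rot: [[-0.982, 0.08, -0.172], [0.079, 0.997, 0.014], [0.173, 0.0, -0.985]]
contact_force: [-0.1, 0.3, 0.1]
finger_gap: 0.525
gripper_force: 20.0
carton top [-0.003 -0.001  1.   ] [ 545.8 -167.5  117.9]
rot [0.  0.2 0.1] shift m [-0.0132 -0.0034  0.0812] t 29.65
```

```bash
python3 -m creep '[[[0,0,0,-0.004,-0.002,0.03,0.3],[0,0,0,-0.008,-0.003,0.055,0.3],[0,0,0,-0.011,-0.0035,0.068,0.3],[0,0,0,-0.012,-0.0035,0.074,0.3],[0,0,0,-0.013,-0.0035,0.078,0.3],[0,0.2,0,-0.013,-0.0035,0.0805,0.3],[0,0.2,0,-0.0135,-0.0035,0.082,0.3],[0,0.2,0,-0.0135,-0.0035,0.082,0.3]]]' 20
```

```text
t: 30.65
tcp_pos: [554.9, -172.4, 12.9]
ee_rot: [[-0.981, 0.08, -0.177], [0.079, 0.997, 0.015], [0.178, 0.001, -0.984]]
contact_force: [-4.3, 2.0, 12.4]
finger_gap: 0.523
gripper_force: 20.0
```

Floor contact (12 N). Release, lift straight up and check.

```bash
python3 -m creep '[[[0,0,0,0,0,0,-0.4],[0,0,0,0,0,0,-0.4],[0,0,0,0,0,0,-0.4],[0,0,0,0,0,0,-0.4],[0,0,0,0.003,0,-0.02,-0.4],[0,0,0,0.009,0,-0.05,-0.4],[0,0,0,0.018,0,-0.1,-0.4],[0,0,0,0.027,0,-0.15,-0.4]]]'; python3 -m creep '[[[0,0,0,0.03,0.02,-0.05,-0.4],[0,0,0,0.07,0.04,-0.1,-0.4],[0,0,0,0.1,0.08,-0.12,-0.4],[0,0,0,0.1,0.14,-0.12,-0.4],[0,0,0,0.1,0.17,-0.12,-0.4],[0,0,0,0.1,0.17,-0.12,-0.4],[0,0,0,0.1,0.17,-0.12,-0.4],[0,0,0,0.1,0.17,-0.12,-0.4]]]'; python3 -W ignore - <<'E'
from fit import *
im,_=grab('top');im2,_=grab('scene')
cv2.imwrite('pics/end.png',cv2.vconcat([cv2.resize(im[60:320,170:490],(640,520))[:300],cv2.resize(im2[140:290,180:500],(640,300))]))
for nm in('top','scene'):
  Q=(cloud(nm)-TC)@TR
  for y in(-55,55):
    m=(Q[...,2]>20)&(Q[...,2]<48)&(abs(Q[...,0])<118)&(abs(Q[...,1]-y)<40);P=Q[m];print(nm,y,len(P),np.percentile(P,[3,50,97],axis=0).round(0).tolist() if len(P) else '')
K=cloud('top');mm=(im.max(-1)<60)&(np.linalg.norm(K-kn,axis=-1)<35);print('knob',mm.sum(),np.median((K[mm]-kn)@R,0).round(1));print(observe()['tcp_pos'])
E
```

```text
t: 31.65
tcp_pos: [554.8, -172.5, 165.0]
ee_rot: [[-0.981, 0.08, -0.178], [0.079, 0.997, 0.016], [0.178, 0.001, -0.984]]
contact_force: [0.1, -0.4, -0.5]
finger_gap: 0.704
gripper_force: 0.0
t: 32.65
tcp_pos: [491.8, 2.0, 299.6]
ee_rot: [[-0.981, 0.081, -0.177], [0.08, 0.997, 0.015], [0.178, 0.001, -0.984]]
contact_force: [-0.6, -0.1, -0.3]
finger_gap: 0.697
gripper_force: 0.0
top -55 530 [[-115.0, -82.0, 27.0], [-68.0, -57.0, 35.0], [-20.0, -33.0, 40.0]]
top 55 386 [[-115.0, 26.0, 29.0], [-63.0, 43.0, 36.0], [80.0, 60.0, 43.0]]
scene -55 303 [[-112.0, -77.0, 22.0], [-62.0, -43.0, 33.0], [-17.0, -26.0, 36.0]]
scene 55 341 [[-113.0, 33.0, 25.0], [-59.0, 60.0, 34.0], [114.0, 83.0, 38.0]]
knob 123 [ 5.7 -4.1 13.9]
[491.85723849   2.13512425 299.63489061]
```

View pics/end.png

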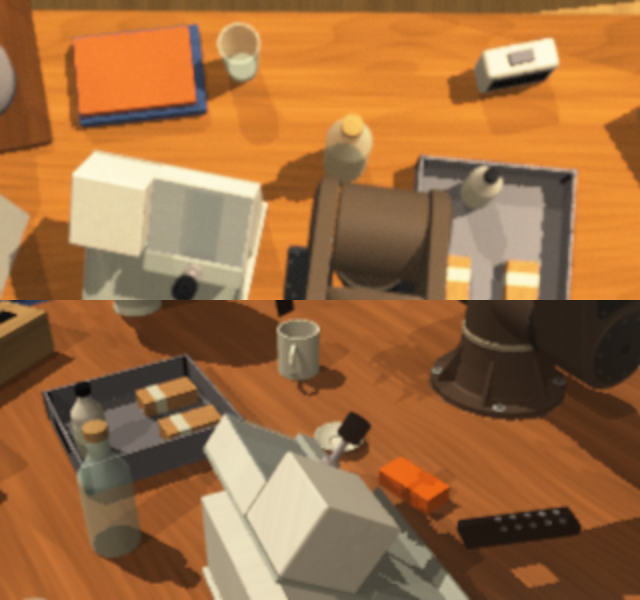

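Both cartons lie flat and apart in the tote, at (165,395) and (190,420) in the lower view. The lotion bottle is standing, the knob is home, the bystanders haven't moved and the arm is clear.

```bash
python3 -c "
from cell import *
print(job_done())"
```

```text
the job is handed in; nothing more can be done
None
```

I pulled the knob to its stop and let it spring home, then laid both cartons flat and side by side on the tote floor; the lotion bottle still stands, nothing else moved, and I handed the job in at about 33 s.

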